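# Vent the fermenting canister, find which way its cap unscrews and hold it lifted

## Task

Before you turn the cap of the steel fermenting canister, open its vent by swinging the little aluminium lever all the way to its open stop. Then take off the white cap by its round knob: nobody remembers whether it is a normal or a reverse thread, so try both ways, find the way that turns, give it its quarter turn and lift it out. Finish while still holding the cap in the gripper, upright and still, about 8 cm above its opening so that drips fall back in; leave the vent open and do not disturb the cups, the glasses and the seasoning case on the tray.

Things in the scene. Friction and masses are not known exactly. Their poses are not given: they have to be found in the camera images.
- canister: Fixed steel fermenting canister, 164 mm (its x) by 274 mm (its y), flat grey lid 110 mm above the worktop. Origin: centre of its underside. Opening with the cap at (0, +60) mm, vent at (+25, -55) mm in its frame. It may stand anywhere within some 20 cm, turned up to 30 degrees.
- mouth (a point): Centre of the round opening (54 mm wide) level with the lid's top, 110 mm up; axes as the canister's. The way the cap loosens cannot be seen and differs from time to time. The wrong way a stop blocks it hard within 20 degrees; the right way it turns easily, level, and at 70 to 110 degrees from its start it lifts straight out freely. No stop marks the end of the turn.
- cap: Loose white plastic cap, 110 to 230 g, disc 68 mm wide, 10 mm thick; a pointer tab on its rim, 12 mm wide, juts out to 46 mm from the centre along the cap's y. Origin: centre of the disc's underside, resting on the lid at the start; z up. Below it a plug and crossbar, 18.5 mm deep in all. Tight at the start: 1.5 mm of upward play, its y along the canister's y within 5 degrees.
- knob_top (a point): Centre of the top of the cap's upright round knob, 42 mm above the cap's origin; axes as the cap's. The knob is a plain cylinder 28 mm wide, standing 32 mm high on the disc's middle; pinch it across from any side. Held firmly (30 N or more) it turns with the gripper; against its stop it slips in the fingers.
- vent (a joint): Vent lever angle on its upright hinge (rad): 0 closed (lever points along the canister's -x, across the outlet tube), grows counter-clockwise seen from above, 1.57 open stop (lever along the canister's -y, in line with the outlet tube). Starts at 0 to 0.3. Stiff (0.08 N m), stays where it is left.
- vent_pivot (a point): Fixed point on the vent lever's upright hinge axis, 146 mm above the worktop; axes as the canister's.
- vent_grip (a point): Point on the top edge of the aluminium vent lever, 45 mm from its hinge axis, 164 mm up. The lever is an upright bar 12 mm thick, 26 mm tall (138 to 164 mm above the worktop), from 10 mm behind the axis to 64 mm out. Its -x axis points outwards along the lever.
- cup_a: White ceramic cup, 72 mm wide, 75 mm tall, on the bamboo tray (300 x 210 mm, rim 22 mm) to the left of the canister. Origin: centre of its foot. Leave alone.
- cup_b: Second such cup, likewise. Leave alone.
- glasses: Two soju glasses nested in one another, 52 mm wide, 75 mm tall, on the tray. Origin: centre of the foot. Leave alone.
- case: Pale yellow plastic seasoning case, latched, 75 x 55 x 30 mm, on the tray. Origin: centre of its underside. Leave alone.
Not all that is in view belongs to the job. What is shaped like the cap but blue or green is not meant.

How it is judged:
By the outcome, as a careful person would: the job done as asked, in the order asked, and still so for the second after the job is handed in, while the arm keeps its last pose, push and grip.
It also fails if it takes over 64 s, if anything falls off the work surface, if the arm or the gripper's body presses on something with over 40 N, if the wrist force passes 120 N, or if a joint passes its speed limit or range.

## Robot

A 6-joint arm with a two-finger parallel gripper is mounted at the origin on the work surface. World frame = base frame: x ahead of the robot, y to its left, z up, the work surface at z = 0. Lengths are in m, angles in rad, forces in N, time in s.
With the tool pointing down it reaches from about 0.25 to 0.775 m from the base axis. Payload 4 kg.
Tool frame: the origin (TCP) lies where the fingers leave the gripper's body, on its centre line; the fingertips stand 97 mm ahead of it and the grasp point (between the pads) lies 78 mm ahead of it; z points along the fingers, x is the direction in which the jaws open and shut, and the axes are right-handed (so a half turn about z gives the same grasp; the last joint's range is limited). The gripper opens to 94 mm and grips with 3 to 60 N. Pads are 16 mm wide; open, the fingers measure 119 mm over their backs; the gripper's body (75 mm by 177 mm) begins 78 mm behind the grasp point.
Start: joints at [1.207, 0.087, 1.371, -0, 1.684, -0.103], TCP at [0.142, 0.531, 0.303] pointing down, gripper open.
Joint ranges: [-3.1, 3.1], [-0.76, 2.03], [0.27, 2.55], [-1.08, 4.22], [0.17, 2.65], [-2.57, 2.57]. Speed limits (rad/s): [2.79, 2.79, 3.14, 3.14, 3.14, 3.14].

## Interface

Orientations are given as [roll, pitch, yaw] about the fixed x, y, z axes, in that order (R = Rz(yaw) Ry(pitch) Rx(roll)).
In Python, from bench import * gives the robot as it stands.
- The arm moves only by the tool jog_arm, never from a script. Its argument "moves" is a list of rows, each a list of 7 numbers: the turn, a rotation vector about the world's x, y, z in rad, then the shift along the world's x, y, z in mm, then the finger opening in mm, from 0 to 94. In form: [[rx, ry, rz, tx, ty, tz, fingers], ...]. A call has 1 to 12 rows; each row shifts and turns the commanded pose from where the row before left it; what a row does not reach is not made up. A row lasts 1/8 s, in which the tool goes at most 62.5 mm and 10.7 degrees, less where a joint would pass 70% of its speed; a pose out of reach is approached as far as the arm can. A call is refused whole if a number of a shift passes 62.5 or a number of a turn 0.188, either way. A call with a gripper value outside its range is refused whole. The fingers move at their own pace and stop on an object; the grip force is fixed at half the most. Time passes only in rows, so rows that do not move let the fingers close. It gives the time, the measured TCP pose, the force and the opening at its end, in the units of the state.
- get_obs(): the state, without advancing time (a new reading comes with each control period).
- snapshot(name): name is "side" or "top"; returns the picture (400x640x3 uint8, red, green, blue); there is no depth.
- get_calibration(name): a dict with "camera_matrix" (3x3 intrinsics, pixels), "R" (3x3) and "t" (3): a world point X has camera coordinates R X + t. Camera axes: x right, y down, z forward; pixel columns grow to the right and rows downward; lengths in m; the calibration is good to about 2 mm. A picture is of the moment at which its call begins. get_calibration takes no time and is no camera call.
- close_job(): hands the job in, once; it reports no verdict.
Trained networks look in the newest picture that a camera, given by its name, has taken for a name from the list of things; names that differ only in an ending like _2 or _b are one class to them, and where a whole thing is asked for, a point or a joint stands for the part that bears it (a point fixed in the world has none). Each returns a list of dicts, best first, with "conf" (0 to 1); they miss things now and then, are a little off and sometimes report something else, mostly with a low value. They report only what shows in the picture. A call takes as long as a camera call. They do not tell look-alikes from the thing itself.
- look_for(label, camera): "bbox" ([left, top, right, bottom] in pixels, round what is visible of it).
The state is a dict: "time": time; "joint_positions": joint angles; "qvel": joint speeds; "joint_torque": joint torques, N m; "tool_pos": TCP position; "ee_rot": TCP orientation; "wrist_force": force on the tool from outside, world axes, zero at the start; "wrist_torque": the same for the moment, N m; "width": finger opening in m.
Only numpy, scipy, OpenCV 4.12 (cv2) and the standard library are available. Lean on these libraries where they do the work, as an engineer would, in place of code of your own. Each camera call takes 0.05 s, during which the arm holds its last target.

## Working session

There is one attempt and no reset: what is moved stays moved. The work goes in short steps, Python scripts to look and compute and a tool call to move; the robot and the scene stay as the last step left them, time stands still between calls to the robot, and variables do not carry over. Pictures are saved under pics/ and viewed, and the job is handed in when it is done.

Besides the shell and the picture viewer there is one more tool, called after "Emit:" as name(argument=value, ...), one argument or row to a line, values as JSON. jog_arm: Moves the arm, as the interface text tells. Its arguments: {"type":"object","properties":{"moves":{"type":"array","items":{"type":"array","items":{"type":"number"}}}},"required":["moves"]}

```bash
ls; mkdir -p pics; python3 - <<'E'
from bench import *
import cv2,numpy as np
print(get_obs())
for n in ["side","top"]:
    im=snapshot(n); cv2.imwrite(f"pics/{n}0.png",im[:,:,::-1])
    c=get_calibration(n); print(n,c)
    for l in ["canister","cap","vent","cup_a","glasses","case","knob_top","vent_grip"]:
        try: print(l,[( [round(float(x)) for x in d["bbox"]],round(d["conf"],2)) for d in look_for(l,n)])
        except Exception as e: print(l,e)
E
```

```text
pics
{'time': 0.0, 'joint_positions': array([ 1.20691393e+00,  8.79564906e-02,  1.37223097e+00, -7.40658980e-06,
        1.68357968e+00, -1.03075764e-01]), 'qvel': array([ 0.00076911, -0.00129837,  0.00016112, -0.00174426,  0.00074725,
        0.00175668]), 'joint_torque': array([-1.88208302e-03, -3.40180850e+01, -3.02424967e+01,  7.16042938e-02,
        3.28712433e-02, -1.60838340e-04]), 'tool_pos': array([0.14169956, 0.53109525, 0.30151494]), 'ee_rot': array([-3.14137624e+00,  2.16369771e-03,  1.30998910e+00]), 'wrist_force': array([-0.72030603,  0.70609021,  0.69899762]), 'wrist_torque': array([-0.00715694, -0.01864859,  0.05813375]), 'width': 0.09383847819524863}
side {'camera_matrix': array([[385.99061276,   0.        , 318.34359254],
       [  0.        , 385.99061276, 197.2938195 ],
       [  0.        ,   0.        ,   1.        ]]), 'R': array([[ 0.92510597, -0.37951459,  0.01214996],
       [-0.19711393, -0.5073424 , -0.83889796],
       [ 0.3245382 ,  0.77367458, -0.5441531 ]]), 't': array([-0.46702559,  0.27599306,  0.75140609])}
canister [([287, 199, 416, 322], 0.8)]
cap
[... 927 characters left out ...]
6, -0.98572144]]), 't': array([0.11681364, 0.5681305 , 1.08502065])}
canister [([319, 164, 432, 238], 0.93)]
cap [([317, 252, 342, 280], 0.96), ([327, 133, 346, 160], 0.82), ([335, 188, 365, 214], 0.79), ([378, 261, 410, 284], 0.71), ([380, 129, 408, 156], 0.55)]
vent [([391, 176, 410, 202], 0.8)]
cup_a [([197, 200, 228, 229], 0.76), ([198, 233, 230, 261], 0.64), ([317, 165, 432, 236], 0.49)]
glasses [([202, 163, 224, 186], 0.6), ([393, 179, 408, 206], 0.35)]
case [([244, 218, 262, 251], 0.68)]
knob_top [([380, 256, 407, 287], 0.87), ([379, 136, 408, 156], 0.77), ([323, 132, 350, 157], 0.75), ([338, 187, 366, 216], 0.74), ([318, 251, 341, 277], 0.58)]
vent_grip [([394, 178, 408, 206], 0.71)]
```

```bash
python3 - <<'E'
import cv2
a=cv2.imread("pics/side0.png")[140:340,220:460]; cv2.imwrite("pics/side0c.png",cv2.resize(a,None,fx=3,fy=3,interpolation=cv2.INTER_CUBIC)[:600])
a=cv2.imread("pics/top0.png")[120:300,190:450]; cv2.imwrite("pics/top0c.png",cv2.resize(a,None,fx=3,fy=3,interpolation=cv2.INTER_CUBIC))
E
```

```text
(no output)
```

View pics/side0c.png

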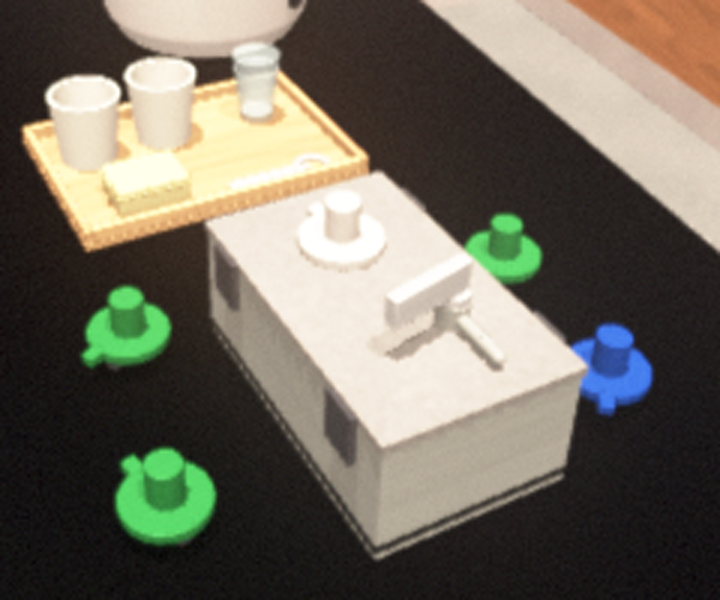

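View pics/top0c.png

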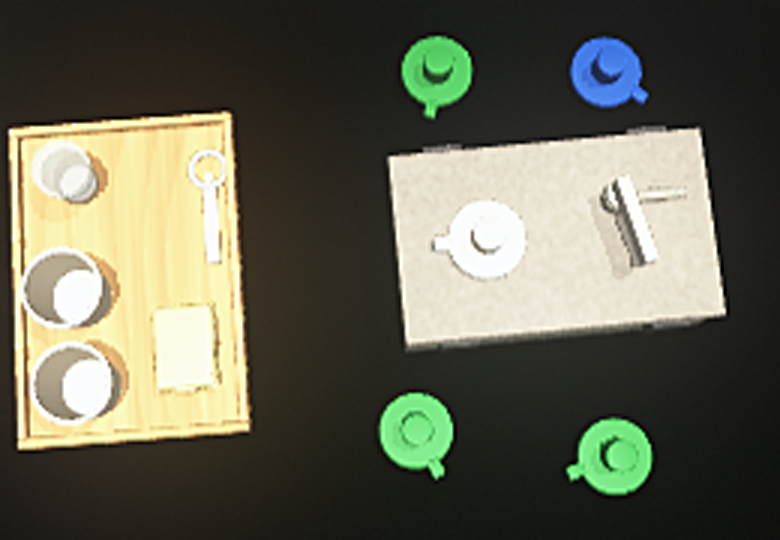

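View pics/top0.png

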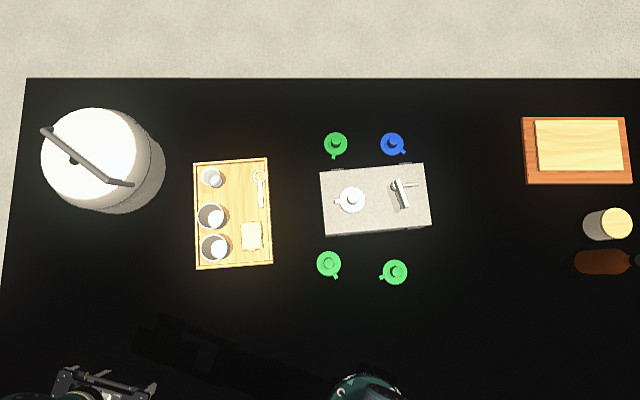

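View pics/side0.png

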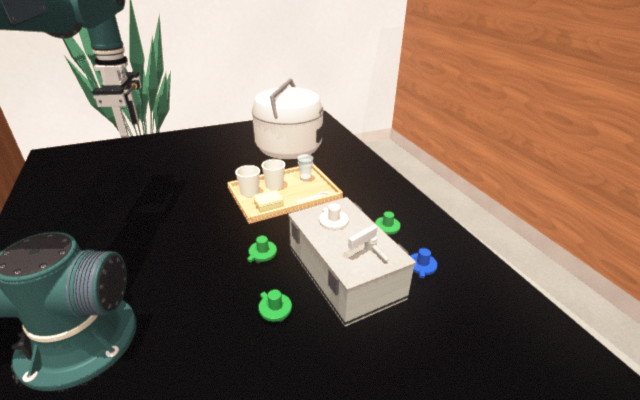

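```bash
cat > h.py <<'E'
from bench import *
import cv2,numpy as np
def proj(n,X):
    c=get_calibration(n);P=(np.atleast_2d(X)@c["R"].T+c["t"])@c["camera_matrix"].T
    return P[:,:2]/P[:,2:]
def back(n,uv,z):
    c=get_calibration(n);R,t=c["R"],c["t"];o=-R.T@t
    d=R.T@np.linalg.inv(c["camera_matrix"])@np.array([uv[0],uv[1],1.])
    return o+d*(z-o[2])/d[2]
E
python3 - <<'E'
from h import *
off=np.array([190,120])
C=np.array([(388,157),(698,128),(726,314),(407,344)])/3+off
W=np.array([back("top",c,.11) for c in C]);print(W.round(4),W.mean(0))
print([np.linalg.norm(W[i]-W[(i+1)%4]).round(3) for i in range(4)])
e=W[0]+W[3]-W[1]-W[2]; print("y-axis dir ang",np.degrees(np.arctan2(e[1],e[0]))-90)
S=np.array([(208,226),(380,172),(588,368),(380,446)])/3+[220,140]
W2=np.array([back("side",c,.11) for c in S]);print(W2.round(4),W2.mean(0))
print("knob top",back("top",np.array([487,234])/3+off,.152),back("side",np.array([342,199])/3+[220,140],.152))
for z in(.164,):
  for p in [(624,177),(631,176),(642,265),(657,260)]: print("lev top",back("top",np.array(p)/3+off,z))
  for p in [(388,298),(468,256),(391,304),(472,262)]: print("lev side",back("side",np.array(p)/3+[220,140],z))
E
```

```text
[[ 0.6305  0.1188  0.11  ]
 [ 0.6562 -0.1524  0.11  ]
 [ 0.4928 -0.1692  0.11  ]
 [ 0.4677  0.103   0.11  ]] [ 0.56183753 -0.02495098  0.11      ]
[np.float64(0.272), np.float64(0.164), np.float64(0.273), np.float64(0.164)]
y-axis dir ang 5.341339444928323
[[ 0.4681  0.0957  0.11  ]
 [ 0.6297  0.1172  0.11  ]
 [ 0.6547 -0.1542  0.11  ]
 [ 0.4924 -0.1664  0.11  ]] [ 0.56125894 -0.0269143   0.11      ]
knob top [0.5550208  0.03709926 0.152     ] [0.55611118 0.03611399 0.152     ]
lev top [ 0.60044102 -0.07556149  0.164     ]
lev top [ 0.60127706 -0.08136352  0.164     ]
lev top [ 0.527113   -0.08776034  0.164     ]
lev top [ 0.5312122  -0.10014027  0.164     ]
lev side [ 0.52927013 -0.09590704  0.164     ]
lev side [ 0.60091389 -0.07506623  0.164     ]
lev side [ 0.52837157 -0.102163    0.164     ]
lev side [ 0.60010031 -0.08204291  0.164     ]
```

Emit:
jog_arm(
  moves=[
    [0,0,-0.109,33,-49,0,0],
    [0,0,-0.109,33,-49,0,0],
    [0,0,-0.109,33,-49,0,0],
    [0,0,-0.109,33,-49,0,0],
    [0,0,-0.109,33,-49,0,0],
    [0,0,-0.109,33,-49,0,0],
    [0,0,-0.109,33,-49,0,0],
    [0,0,-0.109,33,-49,0,0],
    [0,0,-0.109,33,-49,0,0],
    [0,0,-0.109,33,-49,0,0],
    [0,0,-0.109,33,-49,0,0],
    [0,0,-0.109,33,-49,0,0],
  ],
)

```text
time: 2.4
tool_pos: [0.5387, -0.0584, 0.3029]
ee_rot: [-3.141, -0.001, -0.002]
wrist_force: [1.0, -0.4, 1.1]
width: 0.0002
```

Emit:
jog_arm(
  moves=[
    [0,0,0,0,-2,-20,0],
    [0,0,0,0,0,-20,0],
    [0,0,0,0,0,-20,0],
    [0,0,0,0,0,0,0],
  ],
)

```text
time: 2.9
tool_pos: [0.537, -0.0585, 0.2408]
ee_rot: [-3.141, 0.004, 0.002]
wrist_force: [-0.1, 0.9, -0.4]
width: 0.0005
```

```bash
python3 - <<'E'
from h import *
a=snapshot("side")[:,:,::-1][180:330,280:430]; b=snapshot("top")[:,:,::-1][140:290,300:450]
cv2.imwrite("pics/p1.png",np.hstack([cv2.resize(i,(400,400),interpolation=cv2.INTER_CUBIC) for i in(a,b)]))
E
```

```text
(no output)
```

View pics/p1.png

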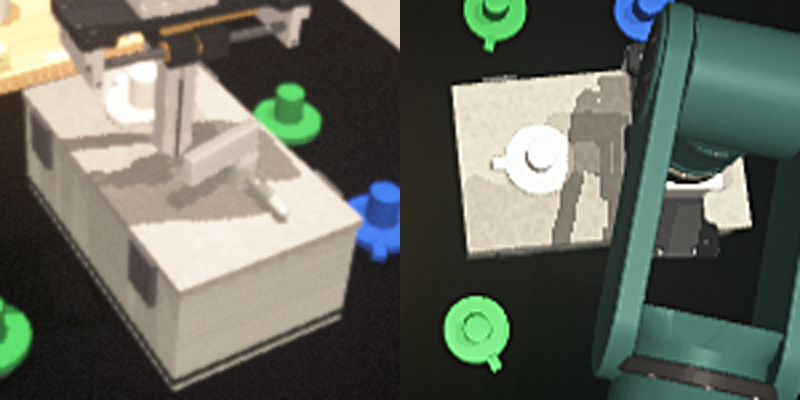

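```bash
python3 - <<'E'
from h import *
p=np.array([591.5,-78.5]);cur=get_obs()["tool_pos"][:2]*1000;c=cur
for th in np.radians(np.r_[190:270:10, 272,275.3,277]):
    t=np.array([-np.sin(th),np.cos(th)]);h=6+12.5*abs(t[0])+8*abs(t[1])
    q=p+45*np.array([np.cos(th),np.sin(th)])-t*h
    print(round(np.degrees(th)),q.round(1),(q-c).round(1));c=q
E
```

```text
190 [544.4 -70.5] [  6.4 -11.9]
200 [543.1 -77.2] [-1.3 -6.7]
210 [542.9 -84.4] [-0.2 -7.2]
220 [544.1 -92. ] [ 1.1 -7.6]
230 [546.7 -99.7] [ 2.6 -7.7]
240 [ 551.  -107.1] [ 4.3 -7.4]
250 [ 556.9 -113.8] [ 5.9 -6.7]
260 [ 564.3 -119.4] [ 7.4 -5.6]
272 [ 574.3 -124.1] [10.  -4.7]
275 [ 576.6 -125.1] [ 2.2 -1. ]
277 [ 577.7 -125.5] [ 1.2 -0.4]
```

Emit:
jog_arm(
  moves=[
    [0,0,0,6,-12,0,0],
    [0,0,0,-1,-7,0,0],
    [0,0,0,0,-7,0,0],
    [0,0,0,1,-8,0,0],
    [0,0,0,3,-7,0,0],
    [0,0,0,4,-8,0,0],
    [0,0,0,6,-7,0,0],
    [0,0,0,7,-5,0,0],
    [0,0,0,5,-2,0,0],
    [0,0,0,3,-2,0,0],
    [0,0,0,0,0,0,0],
  ],
)

```text
time: 4.38
tool_pos: [0.5723, -0.124, 0.2428]
ee_rot: [3.141, -0.001, 0.002]
wrist_force: [1.1, 0.4, -0.8]
width: 0.0005
```

Emit:
jog_arm(
  moves=[
    [0,0,0,2,0,0,0],
    [0,0,0,2,0,0,0],
    [0,0,0,0,0,0,0],
  ],
)

```text
time: 4.75
tool_pos: [0.5757, -0.1239, 0.2428]
ee_rot: [3.141, 0.0, 0.002]
wrist_force: [-1.1, -1.3, -0.2]
width: 0.0005
```

```bash
python3 - <<'E'
from h import *
a=snapshot("side")[:,:,::-1][180:330,280:430]; b=snapshot("top")[:,:,::-1][140:290,300:450]
cv2.imwrite("pics/p2.png",np.hstack([cv2.resize(i,(400,400),interpolation=cv2.INTER_CUBIC) for i in(a,b)]))
E
```

```text
(no output)
```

View pics/p2.png

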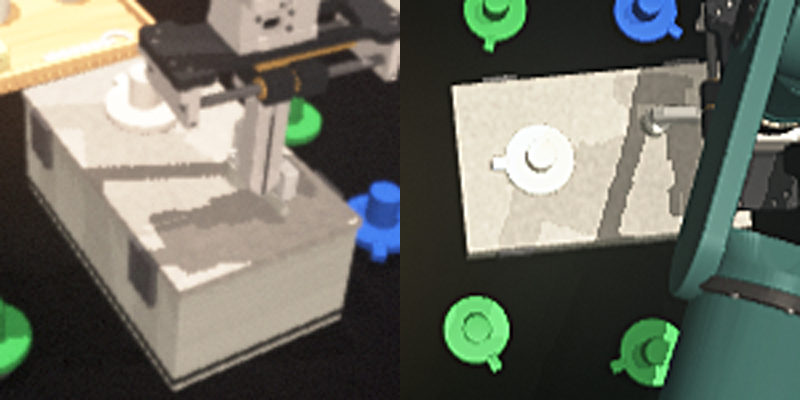

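The picture shows the lever nearly in line with the tube. I'll press on until the stop pushes back.

Emit:
jog_arm(
  moves=[
    [0,0,0,2,0,0,0],
    [0,0,0,0,0,0,0],
  ],
)

```text
time: 5.1
tool_pos: [0.5778, -0.1238, 0.2428]
ee_rot: [3.141, 0.0, 0.002]
wrist_force: [-2.3, -3.5, 0.5]
width: 0.0007
```

Emit:
jog_arm(
  moves=[
    [0,0,0,2,0,0,0],
    [0,0,0,0,0,0,0],
  ],
)

```text
time: 5.35
tool_pos: [0.5785, -0.1239, 0.2427]
ee_rot: [3.141, 0.004, 0.002]
wrist_force: [-7.0, -3.4, 2.9]
width: 0.0002
```

Emit:
jog_arm(
  moves=[
    [0,0,0,2,0,0,0],
    [0,0,0,0,0,0,0],
  ],
)

```text
time: 5.6
tool_pos: [0.579, -0.1239, 0.2427]
ee_rot: [3.141, 0.009, 0.001]
wrist_force: [-12.0, -1.4, 4.8]
width: 0.0005
```

Emit:
jog_arm(
  moves=[
    [0,0,0,-12,0,0,0],
    [0,0,0,-18,0,0,0],
    [0,0,0,0,0,35,0],
    [0,0,0,0,0,35,94],
    [0,0,0,-17,50,0,94],
    [0,0,0,-17,50,0,94],
    [0,0,0,-17,50,0,94],
    [0,0,0,-17,50,0,94],
    [0,0,0,-17,50,0,94],
    [0,0,0,-15,50,0,94],
    [0,0,0,0,40,0,94],
    [0,0,0,0,0,0,94],
  ],
)

```text
time: 7.1
tool_pos: [0.4512, 0.2192, 0.3128]
ee_rot: [-3.139, -0.001, 0.007]
wrist_force: [-0.3, -0.8, 0.1]
width: 0.0868
```

```bash
python3 - <<'E'
from h import *
S=snapshot("side")[:,:,::-1];T=snapshot("top")[:,:,::-1]
cv2.imwrite("pics/side3.png",S);cv2.imwrite("pics/top3.png",T)
for l in["cap","vent"]:
  for n in["side","top"]: print(l,n,[( [round(float(x),1) for x in d["bbox"]],round(d["conf"],2)) for d in look_for(l,n)])
a=S[190:310,285:405]; b=T[150:270,315:435]
cv2.imwrite("pics/p3.png",np.hstack([cv2.resize(i,(400,400),interpolation=cv2.INTER_CUBIC) for i in(a,b)]))
E
```

```text
cap side [([260.0, 290.3, 290.5, 323.6], 0.9), ([411.6, 247.7, 438.3, 280.2], 0.73), ([315.6, 202.9, 350.1, 232.4], 0.62)]
cap top [([324.9, 132.8, 348.5, 159.8], 0.76), ([377.5, 261.0, 409.1, 283.2], 0.7), ([313.7, 252.3, 341.3, 279.7], 0.61), ([380.8, 130.0, 405.6, 155.7], 0.6), ([335.1, 189.4, 363.1, 216.4], 0.58), ([320.7, 160.4, 432.4, 234.9], 0.49)]
vent side [([288.6, 197.4, 416.0, 324.7], 0.57)]
vent top [([390.4, 178.2, 424.1, 185.8], 0.73)]
```

View pics/p3.png

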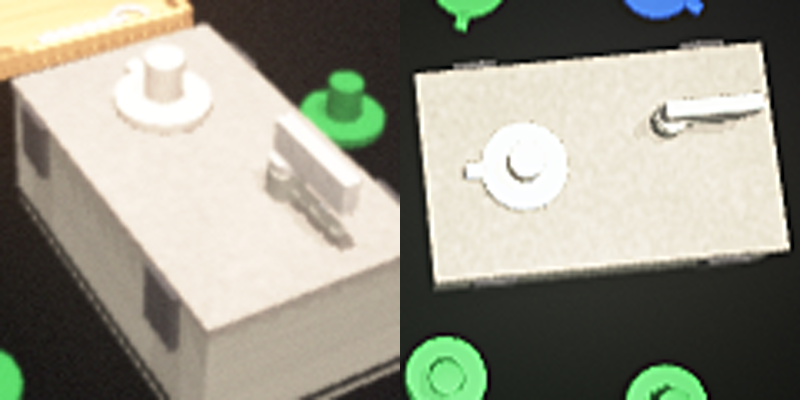

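```bash
python3 - <<'E'
from h import *
print(back("top",(352.35,199.95),.12),back("top",(352.8,198.9),.152))
print(back("side",(334.8,206.2),.152))
# fit: project silhouettes at candidate and overlay
def ring(cx,cy,r,z): 
    a=np.linspace(0,2*np.pi,60); return np.c_[cx+r*np.cos(a),cy+r*np.sin(a),np.full(60,z)]
out=[]
for n,(r0,c0) in dict(side=(190,305),top=(170,325)).items():
    im=cv2.imread(f"pics/{n}3.png")[r0:r0+50,c0:c0+50]; im=cv2.resize(im,(400,400),interpolation=cv2.INTER_CUBIC)
    for r,z in((.034,.12),(.014,.152)):
        p=((proj(n,ring(.5555,.0355,r,z))-[c0,r0]+.5)*8).astype(int); cv2.polylines(im,[p],True,(0,0,255),1)
    out.append(im)
cv2.imwrite("pics/p4.png",np.hstack(out))
E
```

```text
[0.55556317 0.03449552 0.12      ] [0.55275299 0.03597567 0.152     ]
[0.55802903 0.03594374 0.152     ]
```

View pics/p4.png

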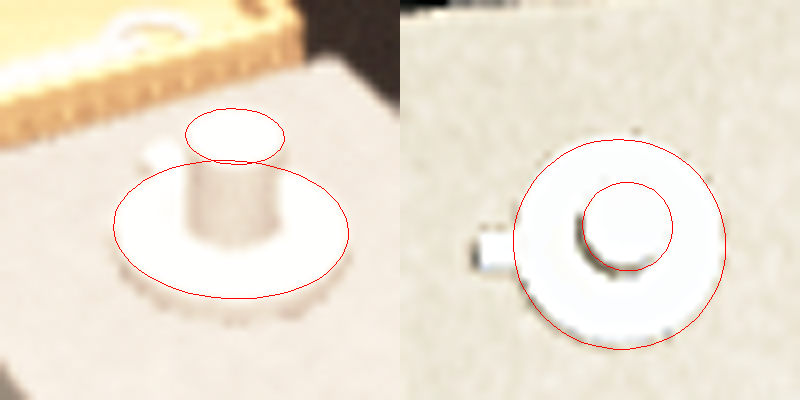

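Emit:
jog_arm(
  moves=[
    [0,0,0,26,-46,0,94],
    [0,0,0,26,-46,0,94],
    [0,0,0,26,-46,0,94],
    [0,0,0,26,-46,0,94],
    [0,0,0,0,0,0,94],
    [0,0,0,0,0,0,94],
  ],
)

```text
time: 8.15
tool_pos: [0.5556, 0.0319, 0.3126]
ee_rot: [-3.141, 0.0, 0.0]
wrist_force: [0.5, -0.2, -0.5]
width: 0.094
```

Emit:
jog_arm(
  moves=[
    [0,0,0,0,3,-22,94],
    [0,0,0,0,0,-22,94],
    [0,0,0,0,0,-22,94],
    [0,0,0,0,0,-23,94],
    [0,0,0,0,0,0,94],
    [0,0,0,0,0,0,94],
  ],
)

```text
time: 8.9
tool_pos: [0.5559, 0.0362, 0.225]
ee_rot: [-3.141, -0.002, 0.003]
wrist_force: [-0.4, -0.2, 0.6]
width: 0.0937
```

```bash
python3 - <<'E'
from h import *
a=snapshot("side")[:,:,::-1][170:290,275:395]
cv2.imwrite("pics/p5.png",cv2.resize(a,(600,600),interpolation=cv2.INTER_CUBIC)); print(get_obs()["joint_positions"],get_obs()["tool_pos"])
E
```

```text
[-3.71715306e-02  1.29594446e-01  1.47802783e+00  1.60352405e-04
  1.53123785e+00 -4.00972570e-02] [0.5561932  0.03599568 0.22536763]
```

View pics/p5.png

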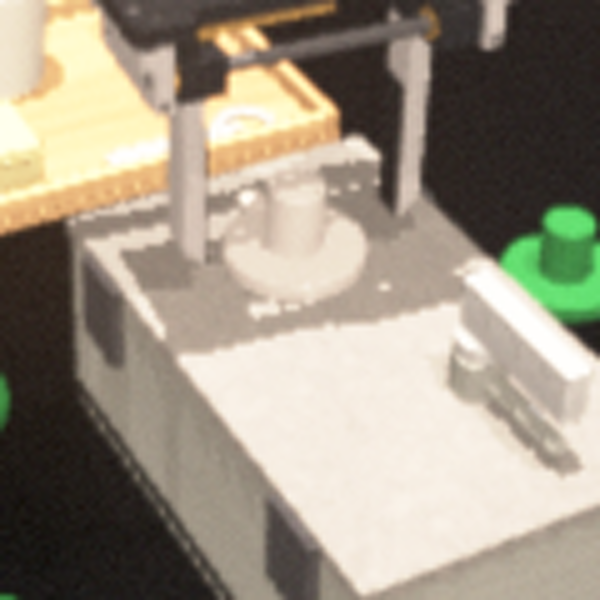

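Emit:
jog_arm(
  moves=[
    [0,0,0,0,0,-1,60],
    [0,0,0,0,0,0,30],
    [0,0,0,0,0,0,15],
    [0,0,0,0,0,0,10],
    [0,0,0,0,0,0,10],
    [0,0,0,0,0,0,10],
    [0,0,0,0,0,0,10],
    [0,0,0,0,0,0,10],
  ],
)

```text
time: 9.95
tool_pos: [0.5559, 0.0354, 0.2227]
ee_rot: [3.142, -0.0, 0.002]
wrist_force: [0.7, -0.3, -0.1]
width: 0.0273
```

```bash
python3 - <<'E'
from h import *
o=get_obs();print(o["wrist_force"],o["wrist_torque"],o["width"],o["ee_rot"])
E
```

```text
[ 0.68659705 -0.34519116 -0.12681902] [-0.09524622  0.06604811 -0.05474616] 0.027326960543220463 [ 3.14156029e+00 -2.53066472e-04  2.00985882e-03]
```

Emit:
jog_arm(
  moves=[
    [0,0,0.06,0,0,0,10],
    [0,0,0.06,0,0,0,10],
    [0,0,0.06,0,0,0,10],
    [0,0,0,0,0,0,10],
  ],
)

```text
time: 10.45
tool_pos: [0.5558, 0.0354, 0.2227]
ee_rot: [3.142, -0.0, 0.181]
wrist_force: [0.7, 0.3, 0.4]
width: 0.0276
```

```bash
python3 - <<'E'
from h import *
o=get_obs();print(o["wrist_force"],o["wrist_torque"],o["width"],o["ee_rot"],o["joint_torque"][5])
E
```

```text
[0.68735403 0.33341182 0.39452165] [-0.06984215  0.10153279  0.01686146] 0.027559818999237963 [ 3.14158401e+00 -8.58508917e-06  1.81354331e-01] -0.102769467048347
```

Emit:
jog_arm(
  moves=[
    [0,0,0.06,0,0,0,10],
    [0,0,0.06,0,0,0,10],
    [0,0,0.06,0,0,0,10],
    [0,0,0.06,0,0,0,10],
    [0,0,0,0,0,0,10],
  ],
)

```text
time: 11.08
tool_pos: [0.5558, 0.0354, 0.2227]
ee_rot: [-3.142, 0.0, 0.421]
wrist_force: [0.4, 0.2, 0.8]
width: 0.0273
```

```bash
python3 - <<'E'
from h import *
o=get_obs();print(o["wrist_force"],o["wrist_torque"],o["width"],o["ee_rot"],o["joint_torque"][5])
S=snapshot("side")[:,:,::-1];a=S[170:290,275:395]
cv2.imwrite("pics/p6.png",cv2.resize(a,(600,600),interpolation=cv2.INTER_CUBIC))
E
```

```text
[0.37320937 0.24884143 0.76315278] [-0.04599026  0.04611568 -0.00083972] 0.02729457129884851 [-3.14155274e+00  4.80274053e-06  4.20573350e-01] -0.0982123939320445
```

View pics/p6.png

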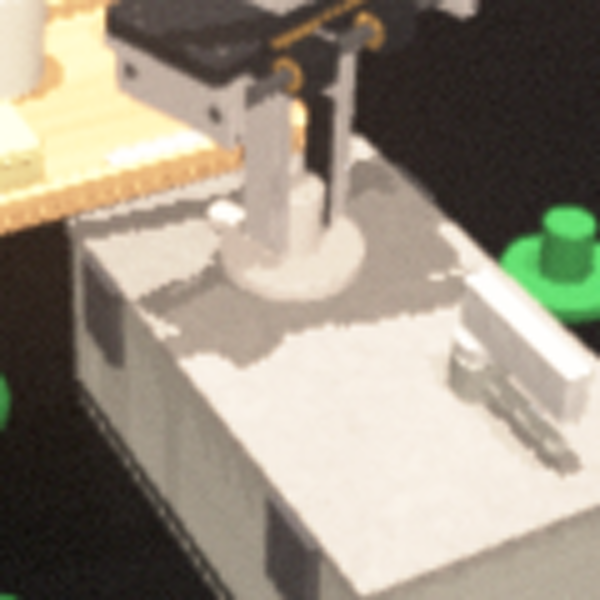

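The tab has moved from (247,197) to (225,215) in the crop. The cap has turned about 24° counter-clockwise with no torque, so this is the way it loosens. I'll complete the quarter turn.

Emit:
jog_arm(
  moves=[
    [0,0,0.105,0,0,0,10],
    [0,0,0.105,0,0,0,10],
    [0,0,0.105,0,0,0,10],
    [0,0,0.105,0,0,0,10],
    [0,0,0.105,0,0,0,10],
    [0,0,0.105,0,0,0,10],
    [0,0,0.105,0,0,0,10],
    [0,0,0.105,0,0,0,10],
    [0,0,0.105,0,0,0,10],
    [0,0,0.105,0,0,0,10],
    [0,0,0.1,0,0,0,10],
    [0,0,0,0,0,0,10],
  ],
)

```text
time: 12.62
tool_pos: [0.5559, 0.0355, 0.2227]
ee_rot: [3.141, -0.0, 1.57]
wrist_force: [0.8, -0.1, -0.5]
width: 0.0271
```

```bash
python3 - <<'E'
from h import *
o=get_obs();print(o["wrist_force"],o["wrist_torque"],o["width"],o["ee_rot"],o["joint_torque"][5])
S=snapshot("side")[:,:,::-1];a=S[170:290,275:395]
cv2.imwrite("pics/p7.png",cv2.resize(a,(600,600),interpolation=cv2.INTER_CUBIC))
E
```

```text
[ 0.75436923 -0.05674308 -0.53987179] [ 0.05728337  0.00296327 -0.02062272] 0.027118282773211193 [ 3.14141163e+00 -2.03437870e-04  1.56993596e+00] -0.1900988258421421
```

View pics/p7.png

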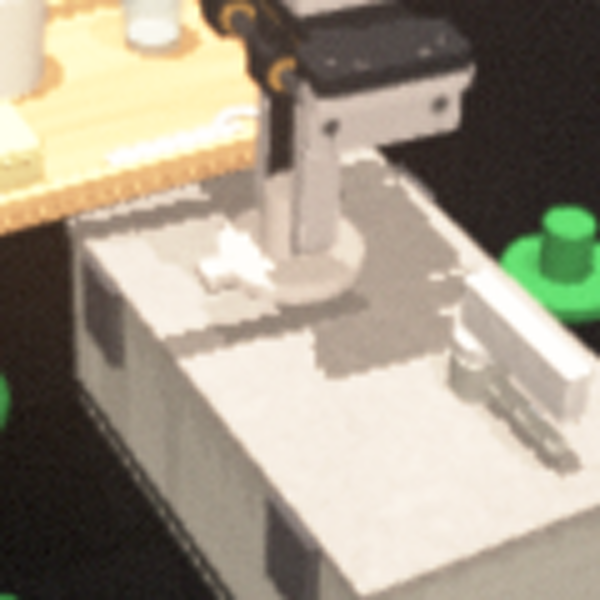

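The tab is now at (215,270), about 90° from its start, and points along the canister's -x. I'll lift slowly at first.

Emit:
jog_arm(
  moves=[
    [0,0,0,0,0,2,10],
    [0,0,0,0,0,2,10],
    [0,0,0,0,0,2,10],
    [0,0,0,0,0,0,10],
  ],
)

```text
time: 13.18
tool_pos: [0.5558, 0.0353, 0.229]
ee_rot: [3.141, 0.0, 1.572]
wrist_force: [0.0, -0.2, -0.7]
width: 0.0277
```

Emit:
jog_arm(
  moves=[
    [0,0,0,0,0,6,10],
    [0,0,0,0,0,8,10],
    [0,0,0,0,0,10,10],
    [0,0,0,0,0,12,10],
    [0,0,0,0,0,12,10],
    [0,0,0,0,0,12,10],
    [0,0,0,0,0,9,10],
    [0,0,0,0,0,5,10],
    [0,0,0,0,0,0,10],
    [0,0,0,0,0,0,10],
  ],
)

```text
time: 14.42
tool_pos: [0.5557, 0.0354, 0.3021]
ee_rot: [-3.14, -0.0, 1.572]
wrist_force: [0.5, -0.8, -2.1]
width: 0.0276
```

```bash
python3 - <<'E'
from h import *
o=get_obs();print(o["wrist_force"],o["wrist_torque"],o["width"],o["ee_rot"],o["tool_pos"])
S=snapshot("side")[:,:,::-1];a=S[130:290,260:420].copy()
cv2.imwrite("pics/p8.png",cv2.resize(a,(600,600),interpolation=cv2.INTER_CUBIC))
T=snapshot("top")[:,:,::-1];cv2.imwrite("pics/top8.png",T)
for r,z in((.034,.19),(.034,.20),(.014,.232)):
  an=np.linspace(0,6.28,9)[:-1]; p=(proj("side",np.c_[.5557+r*np.cos(an),.0354+r*np.sin(an),0*an+z])-[260,130])*3.75
  print(z,p.min(0).round(),p.max(0).round())
E
```

```text
[ 0.50408042 -0.82507423 -2.07556308] [ 0.05454917 -0.02496722 -0.01304274] 0.027605507335306055 [-3.14041868e+00 -1.51606866e-04  1.57197601e+00] [0.55565814 0.03542388 0.30207878]
0.19 [226. 206.] [334. 263.]
0.2 [227. 192.] [335. 249.]
0.232 [259. 161.] [305. 184.]
```

View pics/p8.png

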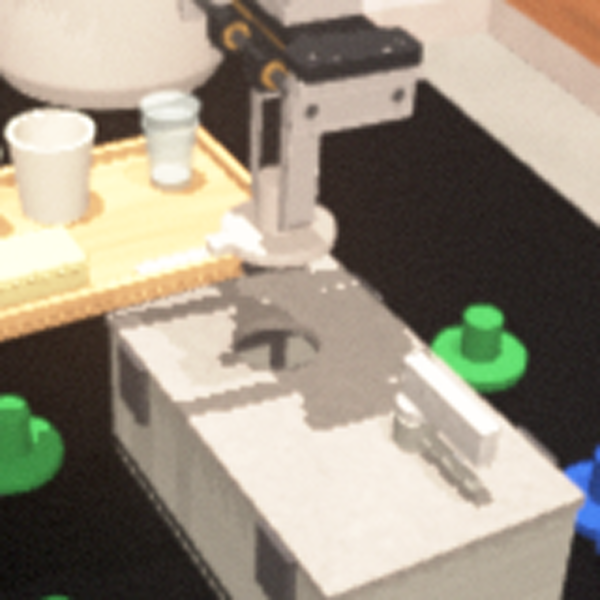

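View pics/top8.png

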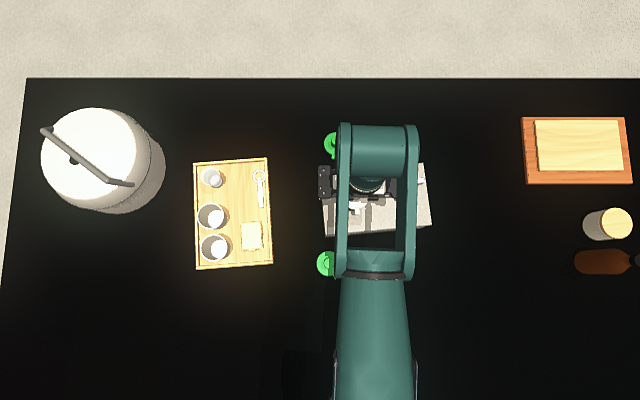

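Emit:
jog_arm(
  moves=[
    [0,0,0,0,0,0,10],
    [0,0,0,0,0,0,10],
    [0,0,0,0,0,0,10],
    [0,0,0,0,0,0,10],
  ],
)

```text
time: 15.02
tool_pos: [0.5558, 0.0354, 0.3027]
ee_rot: [3.142, -0.0, 1.572]
wrist_force: [-0.2, 0.9, -1.3]
width: 0.0275
```

```bash
python3 -c "
from h import *
print(close_job())"
```

```text
the job is handed in; nothing more can be done
None
```

I opened the vent, then took the cap off and handed the job in at about 15 s. The arm is holding the cap upright and still about 80 mm above its opening.

- **Vent:** I pushed the lever with closed fingers until it stopped moving and the push rose to about 12 N. It still looked in line with the outlet tube in the last side picture.
- **Cap:** I tried counter-clockwise first and the cap turned freely: the pointer tab moved with the gripper past 20° with no torque. I therefore did not try clockwise. I turned it about 90° in all, and it lifted out without resistance.
- **Last checks:** The final side picture shows the cap about where an 80 mm lift should put it, with the opening clear below. The grip was steady at 27.5 mm. The cups, glasses and seasoning case look unmoved in the top picture.
- **Failed or disagreeing checks:** None failed. The knob position from the two cameras differed by up to 5 mm on one reading, and I settled it by overlaying the cap's outline on both pictures.

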